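Fold up the bench magnifier

TASK

Fold up the bench magnifier in sequence: first lay its tilted lens head down flat on the outer arm, then fold the outer arm right back over the inner arm, and only then swing the folded arms round until they are parked fully home over the yellow-capped rest post of the stand. Leave the inner arm where it stands until the outer arm is folded, go round whichever side is not blocked by a jar, and do not disturb the two jars, the tape roll or the note pad.

Things in the scene. Friction and masses are not known exactly. Their poses are not given: they have to be found in the camera images.
- stand: Fixed grey base plate of the magnifier, 70 x 190 x 12 mm. It stands on a fixed plywood board (420 x 620 mm, laid across the rim of the tray) whose top is 67 mm above the work surface. Origin on the board top under the main pivot; its y axis runs along the plate: the plate spans y = -145 to +45 mm, x = +-35 mm. The rest post stands at y = -105 mm.
- pivot (a point): Vertical axis of the inner arm, on top of the pivot post, 40 mm above the board. Moves with the stand (fixed in an episode).
- rest (a point): Top of the rest post with the yellow cap (13 mm radius, cap top 39 mm above the board), 105 mm from the pivot towards the stand's -y. The parked elbow lies exactly above it; the arm passes freely over the post.
- inner_arm (a joint): Swing of the bare aluminium inner arm (24 mm wide, 105 mm from pivot to elbow, occupying 40 to 52 mm above the board) about the vertical pivot. 0: points to the stand's +y; positive is anticlockwise from above; stops at +pi and -pi, both of which point to the rest (parked). Stiff: stays where left, 0.6 N m friction (it turns when its elbow is pulled sideways with about 6 N).
- elbow (a point): Elbow axis at the outer end of the inner arm, 52 mm above the board.
- outer_arm (a joint): Swing of the white outer arm (22 mm wide, 105 mm from elbow to tip knob, 54 to 66 mm above the board) relative to the inner arm about the vertical elbow axis. 0: straight on in line with the inner arm; positive anticlockwise from above; stops at +pi and -pi, both folded right over the inner arm, the tip knob above the pivot. Stays where left; 0.08 N m friction, far easier than the inner arm.
- elbow_knob (a point): On the axis of the blue knob above the elbow, 94 mm above the board; its y axis points along the outer arm to the tip. The knob is a freely spinning upright cylinder, 20 mm diameter, spanning 86 to 118 mm above the board, on a 10 mm stalk (66 to 86 mm). Pulling it swings the inner arm, the outer arm keeping its angle to the inner one by friction.
- tip_knob (a point): On the axis of the red knob at the outer end of the outer arm, 94 mm above the board; its y axis points from the elbow out along the outer arm. Knob of the same size and heights as the blue one, freely spinning.
- head_hinge (a point): Horizontal hinge axis of the lens head, 85 mm from the elbow along the outer arm (20 mm short of the tip knob), 71 mm above the board; its y axis points out along the outer arm.
- head (a joint): Tilt of the lens head: a black rectangular frame with a clear lens (solid plate for pushing), 56 mm wide, 65 mm long from the hinge, 6 mm thick. 0 (a stop): flat on the outer arm, pointing back to the elbow, top face 74 mm above the board; pi/2: upright; stops at 1.75 (leaning slightly to the tip). It stays where left (0.05 N m friction) and is simply pushed over and down with shut fingers.
- head_edge (a point): Middle of the free edge of the lens head, 65 mm from its hinge.
- jar_red: Loose white jar with a red lid, 47 mm diameter, 76 mm high; origin at the centre of its underside. Stands beside the magnifier on one side or the other of the outer arm and blocks its swing there.
- tape_roll: Loose masking tape roll lying flat, 96 mm diameter, 25 mm high, origin at the centre of its underside; the arms pass over it.
- jar_black: Loose tan-coloured jar with a black lid, 43 mm diameter, 66 mm high; origin at the centre of its underside. Stands on one side or the other of the base plate and blocks the folded arms' swing there.
- pad: Loose yellow note pad, 76 x 76 x 22 mm, origin at the centre of its underside; the arms pass over it.
Not all that is in view belongs to the job. Of the things that look like the jar_red, the largest one is meant.

How it is judged:
On the way, in this order (a step that is already met when the one before it is completed fails the run):
1. the lens head lies flat on the outer arm (value of joint head below 0.1 rad), for 0.2 s.
2. the outer arm is folded back over the inner arm, the head still flat (value of joint head below 0.1 rad and horizontal distance between tip_knob and pivot below 0.013 m), for 0.2 s.
At the end, for the whole second after the job is handed in: The lens head lies flat on the outer arm (within 0.1 rad), the tip knob is above the pivot (within 13 mm), the elbow is above the rest post (within 12 mm), the arms and both jars are at rest (all of step 2 and horizontal distance between elbow and rest below 0.012 m and linear speed of each of jar_red, jar_black below 0.01 m/s and not (velocity of joint inner_arm above 0.05 rad/s or velocity of joint inner_arm below -0.05 rad/s)); the robot touches nothing.
It fails at once if the outer arm is swung far round (over 1 rad from straight) while the head is still up (value of joint head above 0.4 rad and (value of joint outer_arm above 1 rad or value of joint outer_arm below -1 rad)).
It fails at once if the inner arm is swung away (elbow moved over 35 mm) while the outer arm is not folded (distance of elbow from where it was at the start of the episode above 0.035 m and horizontal distance between tip_knob and pivot above 0.05 m).
It fails at once if a jar, the tape roll or the note pad is moved by more than 15 mm (distance of any of jar_red, jar_black, tape_roll, pad from where it was at the start of the episode above 0.015 m).
It fails at once if a jar is tipped (angle between any of jar_red, jar_black's own z axis and vertical above 0.3 rad).
It also fails if it takes over 72 s, if anything falls off the work surface, if the arm or the gripper's body presses on something with over 40 N, if the wrist force passes 120 N, or if a joint passes its speed limit or range.

ROBOT

A 6-joint arm with a two-finger parallel gripper is mounted at the origin on the work surface; the furniture and walls round the work are solid. World frame = base frame: x ahead of the robot, y to its left, z up, the work surface at z = 0. Lengths are in m, angles in rad, forces in N, time in s.
With the tool pointing down it reaches from about 0.35 to 0.85 m from the base axis. Payload 8.1 kg.
Tool frame: the origin (TCP) lies on the centre line of the jaws, within the pads' length; the fingertips stand robot.tip_extent ahead of it and the grasp point (between the pads) lies 11 mm behind it (robot.tip_extent is the distance from the TCP to the fingertips, in m); y points along the fingers, z is the direction in which the jaws open and shut, and the axes are right-handed (so a half turn about y gives the same grasp; the last joint's range is limited). The gripper opens to 93 mm and grips with 3 to 60 N. Pads are 15 mm wide; open, the fingers measure 128 mm over their backs; the gripper's body (75 mm by 188 mm) begins 65 mm behind the grasp point.
Start: joints at [1.202, 0.13, 1.488, -0, 1.523, -0.085], TCP at [0.168, 0.576, 0.227] pointing down, gripper open.
Joint ranges: [-2.96, 2.96], [-0.89, 2.26], [0.02, 2.5], [-1.34, 4.48], [0, 2.73], [-2.66, 2.66]. Speed limits (rad/s): [2.39, 2.39, 2.79, 3.14, 3.14, 3.14].

INTERFACE

Orientations are given as a rotation vector (axis times angle).
In Python, from plant import monitor, optics, robot gives the robot as it stands.
- The arm moves only by the shell command python3 -m inch 'ROWS' [OPENING] [FORCE]. ROWS is JSON, a list that holds one entry, the list of rows, each a list of 6 numbers: the shift along the tool's x, y, z in mm, then the turn, a rotation vector about the tool's x, y, z in rad. A call has 1 to 8 rows; each row shifts and turns the commanded pose from where the row before left it, along the tool's axes as they then stand; what a row does not reach is not made up. A row lasts 1/8 s, in which the tool goes at most 62.5 mm and 10.7 degrees, less where a joint would pass 70% of its speed; a pose out of reach is approached as far as the arm can. A call is refused whole if a number of a shift passes 62.5 or a number of a turn 0.188, either way. A call with a gripper value outside its range is refused whole. OPENING is the finger opening in mm, from 0 to 93, set as the call begins (- or left out, the last holds). The fingers move at their own pace and stop on an object; FORCE is the grip in N (left out, the last holds). Time passes only in rows, so rows that do not move let the fingers close. It gives the time, the measured TCP pose, the force and the opening at its end, in the units of the state.
- monitor.read_state(): the state, without advancing time (a new reading comes with each control period).
- optics.read_camera(name): name is "scene" or "top" or "wrist"; returns a dict with "image" (480x640x3 uint8, blue, green, red), "fx", "fy", "cx", "cy" (pixels), "k1" (the pictures are not rectified: a ray, as slopes to the right and down, at radius r is drawn at 1 + k1 r^2 times it, then the intrinsics apply), "rvec" (rotation vector, rad) and "tvec" (3), from world to camera coordinates, as OpenCV has them. Camera axes: x right, y down, z forward; pixel columns grow to the right and rows downward; lengths in m; the calibration is good to about 2 mm. A picture is of the moment at which its call begins. There is no depth.
- robot.close_job(): hands the job in, once; it reports no verdict.
The state is a dict: "t": time; "q": joint angles; "dq": joint speeds; "joint_torque": joint torques, N m; "tool_pos": TCP position; "orientation": TCP orientation; "force": force on the tool from outside, world axes, zero at the start; "wrist_torque": the same for the moment, N m; "opening": finger opening in m.
Only numpy, scipy, OpenCV 4.12 (cv2) and the standard library are available. Lean on these libraries where they do the work, as an engineer would, in place of code of your own. Each camera call takes 0.05 s, during which the arm holds its last target.

## Working session

There is one attempt and no reset: what is moved stays moved. The work goes in short steps, Python scripts to look and compute and a shell command to move; the robot and the scene stay as the last step left them, time stands still between calls to the robot, and variables do not carry over. Pictures are saved under pics/ and viewed, and the job is handed in when it is done.

```bash
ls; mkdir -p pics
python3 - <<'E'
from plant import monitor, optics, robot
import cv2
s=monitor.read_state(); print(s); print(robot.tip_extent)
for n in("scene","top","wrist"):
    c=optics.read_camera(n); cv2.imwrite(f"pics/{n}0.png",c["image"]); print(n,{k:v for k,v in c.items() if k!="image"})
E
```

```text
pics
{'t': 0.0, 'q': array([ 1.20160757e+00,  1.31107389e-01,  1.48928503e+00, -1.97399422e-05,
        1.52299867e+00, -8.54015899e-02]), 'dq': array([ 8.93258308e-04, -9.25787088e-04, -9.71516473e-04, -7.93651684e-05,
        3.03975353e-04,  8.10614348e-04]), 'joint_torque': array([-1.47884188e-03, -5.59816790e+01, -4.91767251e+01,  7.65274954e-02,
        3.48521210e-02, -1.01416615e-04]), 'tool_pos': array([0.16778125, 0.57548502, 0.2256164 ]), 'orientation': array([-1.56105334,  0.22310776, -0.22249953]), 'force': array([-0.23531217, -0.85835552, -0.63321119]), 'wrist_torque': array([-0.00499749, -0.04144663,  0.01284722]), 'opening': 0.09324043419666189}
0.008
scene {'fx': 517.4168077238903, 'fy': 517.4168077238903, 'cx': 312.33871966703356, 'cy': 228.68638359213668, 'k1': 0.022444386859477493, 'rvec': array([ 2.11786263, -1.02201275,  0.47189717]), 'tvec': array([-0.35771345,  0.3438967 ,  0.95716065])}
top {'fx': 449.7633955854701, 'fy': 449.7633955854701, 'cx': 322.48254267888876, 'cy': 243.804731810554, 'k1': -0.08063785761147073, 'rvec': array([ 2.17281751, -2.13903664,  0.12723061]), 'tvec': array([-0.0486042 ,  0.53572786,  1.12741339])}
wrist {'fx': 388.1592378762647, 'fy': 388.1592378762647, 'cx': 323.940134873808, 'cy': 238.38477499425704, 'k1': -0.010336197082575637, 'rvec': array([-2.337941  , -1.75168762, -0.22915766]), 'tvec': array([-0.59864711, -0.03049593,  0.39036672])}
```

View pics/scene0.png

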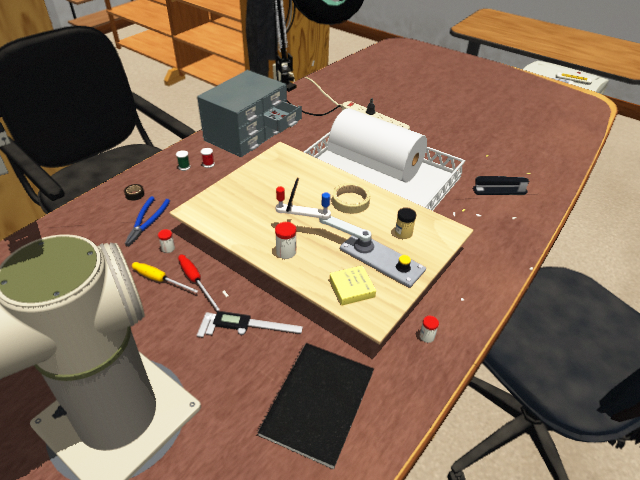

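View pics/top0.png

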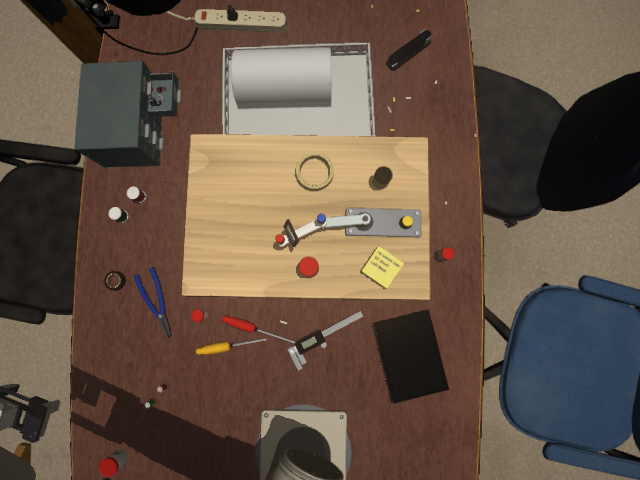

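View pics/wrist0.png

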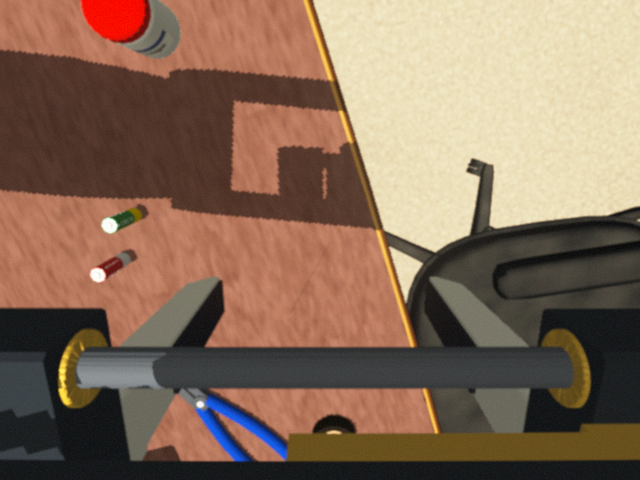

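Scene: magnifier on the board at about (345,220) in the top view. The big red-lid jar is at (308,267), the black-lid jar at (382,177), the tape roll at (314,172) and the pad at (382,267). Red-lid candidates in the top view are (308,267) on the board, (197,315), (447,254) and (109,467). I'll take close crops next.

```bash
cat > h.py <<'E'
from plant import monitor, optics, robot
import cv2, numpy as np
def cam(n,save=None):
    c=optics.read_camera(n)
    if save: cv2.imwrite("pics/"+save,c["image"])
    return c
def K(c): return np.array([[c["fx"],0,c["cx"]],[0,c["fy"],c["cy"]],[0,0,1.]]),np.array([c["k1"],0,0,0.])
def px2w(c,p,z):
    k,d=K(c); u=cv2.undistortPoints(np.array([[p]],float),k,d)[0,0]
    R=cv2.Rodrigues(c["rvec"])[0]; o=-R.T@c["tvec"]; r=R.T@np.array([u[0],u[1],1.])
    return o+r*(z-o[2])/r[2]
def w2px(c,P):
    k,d=K(c); return cv2.projectPoints(np.array(P,float).reshape(-1,3),c["rvec"],c["tvec"],k,d)[0][:,0]
def crop(c,x0,y0,x1,y1,s,name):
    cv2.imwrite("pics/"+name,cv2.resize(c["image"][y0:y1,x0:x1],None,fx=s,fy=s,interpolation=cv2.INTER_CUBIC))
E
python3 - <<'E'
from h import *
c=cam("top"); crop(c,260,150,430,290,4.6,"t1.png")
d=cam("scene"); crop(d,250,160,450,310,4,"s1.png")
B=.067
for n,p,z in [("pivot",(365,219),B+.052),("rest",(407.5,222),B+.039),("bknob",(321,218.5),B+.118),("rknob",(280,239.5),B+.118),("jarred",(308,267),B+.076),("jarblk",(382.5,177),B+.066),("tape",(314,172.5),B+.02),("pad",(382,268),B+.022),("r2",(197,315),.05),("r3",(447,254),.05),("r4",(109,467),.05)]:
    print(n,px2w(c,p,z).round(4))
E
```

```text
pivot [ 0.5875 -0.1419  0.119 ]
rest [ 0.5841 -0.2468  0.106 ]
bknob [ 0.5751 -0.0368  0.185 ]
rknob [0.5259 0.0544 0.185 ]
jarred [ 0.4681 -0.0081  0.143 ]
jarblk [ 0.6882 -0.1826  0.133 ]
tape [ 0.7099 -0.0163  0.087 ]
pad [ 0.4723 -0.1867  0.089 ]
r2 [0.349  0.2725 0.05  ]
r3 [ 0.513  -0.3579  0.05  ]
r4 [-0.0352  0.4836  0.05  ]
```

View pics/t1.png

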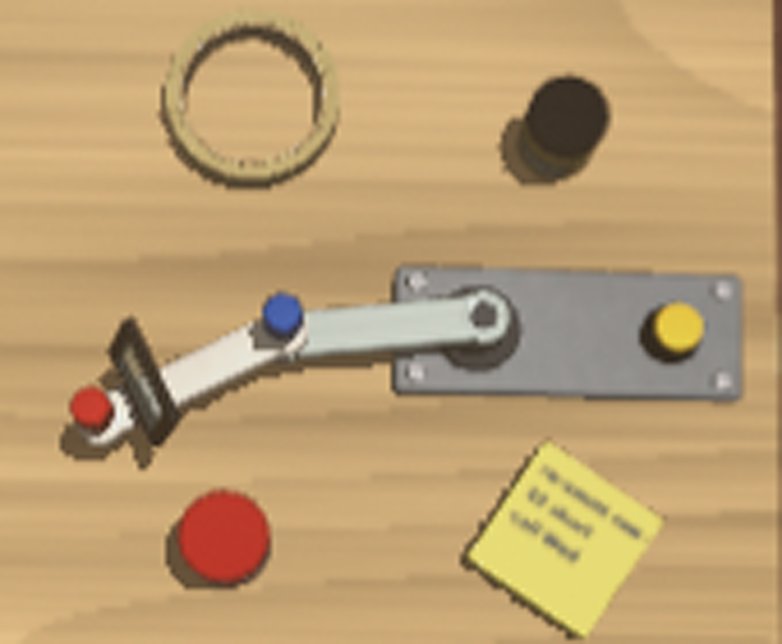

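View pics/s1.png

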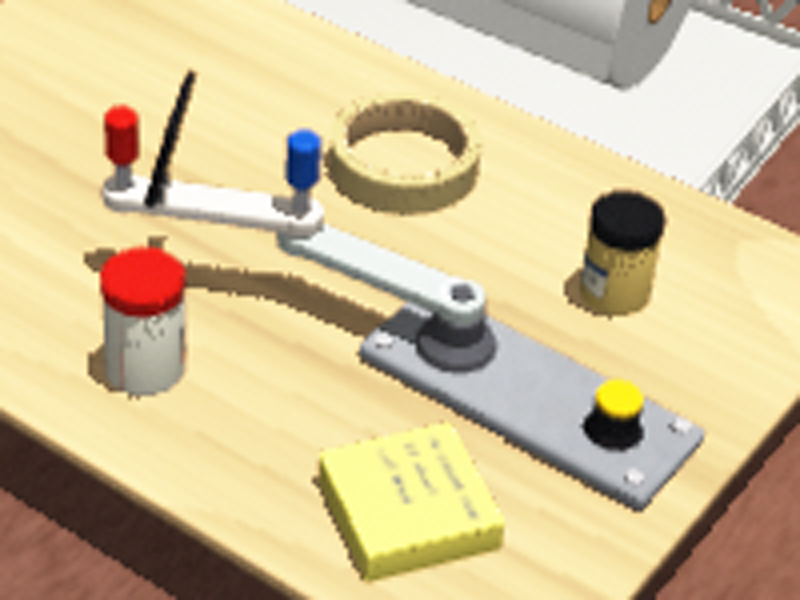

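```bash
cat >> h.py <<'E'
B=.067
from scipy.spatial.transform import Rotation as Rn
def go(target,yawdir_z=None):
    """remaining shift in tool axes (mm) and turn about tool y (rad) to get to target with tool z along yawdir_z"""
    s=monitor.read_state(); R=Rn.from_rotvec(s["orientation"]).as_matrix()
    out=R.T@(np.array(target)-s["tool_pos"])*1000
    print("t %.2f pos %s tool-shift mm %s force %s"%(s["t"],s["tool_pos"].round(4),out.round(1),s["force"].round(1)))
    if yawdir_z is not None:
        z=np.array([*yawdir_z,0.]);z/=np.linalg.norm(z); y=np.array([0,0,-1.]); Rt=np.c_[np.cross(y,z),y,z]
        print("turn",Rn.from_matrix(R.T@Rt).as_rotvec().round(3),"shift in final axes",(Rt.T@(np.array(target)-s["tool_pos"])*1000).round(1)); print("R",R.round(2).tolist())
    return out
E
python3 - <<'E'
from h import *
c=cam("top")
f=lambda x,y:(x/4.6+260-.4,y/4.6+150-.4)
for n,p,z in [("pivot",f(484,315),B+.052),("rest",f(679,327),B+.039),("bknob",f(283,313),B+.118),("rknob",f(91,407),B+.118),("e1",f(130,322),B+.136),("e2",f(165,440),B+.136)]: print(n,px2w(c,p,z).round(4))
d=cam("scene");g=lambda x,y:(x/4+250-.4,y/4+160-.4)
for n,p,z in [("pivot",g(462,291),B+.052),("rest",g(619,394),B+.039),("bknob",g(304,138),B+.118),("rknob",g(121,114),B+.118),("e",g(190,73),B+.136),("jarred",g(143,272),B+.076),("jarblk",g(628,215),B+.066)]: print(n,px2w(d,p,z).round(4))
go([0.525,0.065,0.28],(.889,.457))
E
```

```text
pivot [ 0.5897 -0.1415  0.119 ]
rest [ 0.5873 -0.2462  0.106 ]
bknob [ 0.5771 -0.037   0.185 ]
rknob [0.5291 0.0559 0.185 ]
e1 [0.5683 0.0364 0.203 ]
e2 [0.5113 0.0182 0.203 ]
pivot [ 0.5892 -0.1407  0.119 ]
rest [ 0.5863 -0.2459  0.106 ]
bknob [ 0.5756 -0.0374  0.185 ]
rknob [0.5278 0.0561 0.185 ]
e [0.5637 0.035  0.203 ]
jarred [ 0.4688 -0.0091  0.143 ]
jarblk [ 0.6899 -0.1865  0.133 ]
t 0.35 pos [0.168  0.5759 0.2264] tool-shift mm [ 485.8  -53.5 -390.5] force [-0.9 -0.1 -0.6]
turn [0.    0.812 0.   ] shift in final axes [617.6 -53.6  84. ]
R [[0.96, -0.0, 0.28], [-0.28, -0.0, 0.96], [-0.0, -1.0, -0.0]]
```

Candidates for the red-lid jar, in top view pixels, are (308,267) on the board (clearly the largest), (197,315), (447,254) and (109,467). I choose (308,267), at about (0.468,-0.008), on the near side of the outer arm. The black-lid jar at (0.689,-0.185) blocks the far side of the plate. So the outer arm must swing clockwise (far side), and the folded arms anticlockwise (near side).

```bash
python3 -m inch '[[[0,-11,0,0,0.1624,0],[0,-11,0,0,0.1624,0],[0,-11,0,0,0.1624,0],[0,-11,0,0,0.1624,0],[0,-10,0,0,0.1624,0],[40,0,5,0,0,0],[50,0,7,0,0,0],[50,0,7,0,0,0]]]' 0 20
python3 -m inch '[[[50,0,7,0,0,0],[50,0,7,0,0,0],[50,0,7,0,0,0],[50,0,7,0,0,0],[50,0,7,0,0,0],[50,0,7,0,0,0],[50,0,7,0,0,0],[40,0,5,0,0,0]]]'
python3 -c "
from h import *
go([0.5238,0.0652,0.28],(.890,.456))"
```

```text
t: 1.35
tool_pos: [0.2495, 0.4591, 0.2806]
orientation: [-1.397, 0.852, -0.852]
force: [0.2, 0.1, 0.5]
opening: 0.0175
t: 2.35
tool_pos: [0.4762, 0.1363, 0.2808]
orientation: [-1.397, 0.853, -0.854]
force: [-0.3, 0.5, 0.1]
opening: 0.0003
t 2.35 pos [0.4762 0.1363 0.2808] tool-shift mm [85.   0.8  9.9] force [-0.3  0.5  0.1]
turn [-0.     0.001  0.   ] shift in final axes [85.   0.8 10. ]
R [[0.46, 0.0, 0.89], [-0.89, -0.0, 0.46], [0.0, -1.0, 0.0]]
```

```bash
python3 -m inch '[[[45,0,5,0,0,0],[40,0,5,0,0,0],[0,0,0,0,0,0],[0,30,0,0,0,0],[0,30,0,0,0,0],[0,15,0,0,0,0],[0,0,0,0,0,0]]]'
python3 - <<'E'
from h import *
go([0.5238,0.0652,0.199],(.890,.456))
d=cam("scene");crop(d,250,140,410,260,5,"s2.png")
E
```

```text
t: 3.22
tool_pos: [0.5221, 0.0676, 0.2047]
orientation: [-1.399, 0.854, -0.851]
force: [0.2, -0.5, 0.4]
opening: 0.0003
t 3.23 pos [0.5221 0.0676 0.2047] tool-shift mm [2.9 5.7 0.4] force [ 0.2 -0.5  0.4]
turn [ 0.002  0.002 -0.001] shift in final axes [2.9 5.7 0.4]
R [[0.46, -0.0, 0.89], [-0.89, 0.0, 0.46], [-0.0, -1.0, -0.0]]
```

View pics/s2.png

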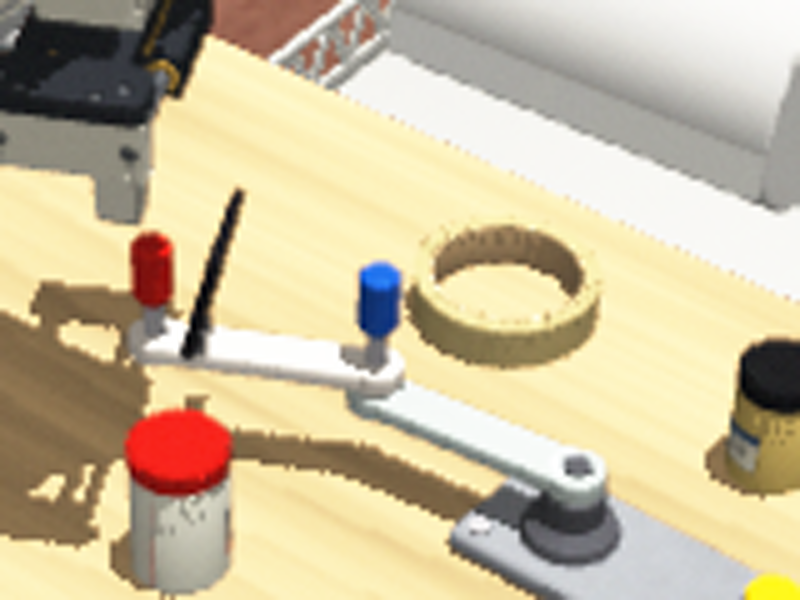

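```bash
python3 -m inch '[[[13,5,0,0,0,0],[15,0,0,0,0,0],[12,0,0,0,0,0],[12,4,0,0,0,0],[12,6,0,0,0,0],[8,8,0,0,0,0],[7,10,0,0,0,0],[0,6,0,0,0,0]]]'
python3 -m inch '[[[0,6,0,0,0,0],[0,0,0,0,0,0]]]'
python3 - <<'E'
from h import *
s=monitor.read_state();h=np.array([.5375,.0385]);dd=np.array([-.456,.89])
print("s",(h-s["tool_pos"][:2])@dd*1000,"h",(s["tool_pos"][2]-.008-B-.071)*1000,s["force"])
d=cam("scene");crop(d,250,140,410,260,5,"s3.png")
E
```

```text
t: 4.28
tool_pos: [0.559, -0.0036, 0.1655]
orientation: [-1.398, 0.854, -0.852]
force: [0.5, -0.8, 1.3]
opening: 0.0004
t: 4.53
tool_pos: [0.5588, -0.0029, 0.16]
orientation: [-1.398, 0.853, -0.852]
force: [-1.3, -0.4, -0.5]
opening: 0.0005
s 46.53127187344286 h 14.025188674095372 [-1.25485163 -0.36769006 -0.47942372]
```

View pics/s3.png

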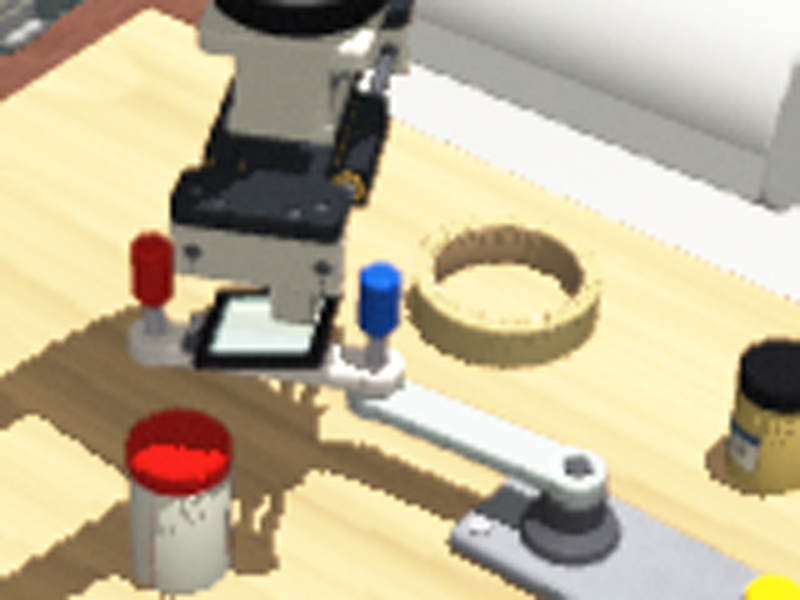

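The head is nearly flat and the arms haven't moved. I'll press it down in small steps, watching the force.

```bash
python3 -m inch '[[[0,5,0,0,0,0],[0,4,0,0,0,0],[0,1,0,0,0,0],[0,0,0,0,0,0]]]'; python3 -m inch '[[[0,2,0,0,0,0],[0,1,0,0,0,0],[0,0,0,0,0,0]]]'
```

```text
t: 5.08
tool_pos: [0.5591, -0.0031, 0.1505]
orientation: [-1.397, 0.853, -0.852]
force: [0.1, -0.3, 0.7]
opening: 0.0005
t: 5.45
tool_pos: [0.5595, -0.0031, 0.1488]
orientation: [-1.397, 0.852, -0.853]
force: [-3.2, 0.6, 7.4]
opening: 0.0004
```

Contact is firm (7 N) with the tips at 74 mm, so the head is flat. Now up and over to the red knob.

```bash
python3 -m inch '[[[0,0,0,0,0,0],[0,0,0,0,0,0],[0,-15,0,0,0,0],[0,-40,0,0,0,0],[0,-30,0,0,0,0],[-35,0,0,0,0,0],[-33,0,0,0,0,0],[0,0,0,0,0,0]]]' 50
python3 - <<'E'
from h import *
c=cam("top"); crop(c,260,170,400,275,5.7,"t4.png")
d=cam("scene");crop(d,250,140,410,260,5,"s4.png")
E
```

```text
t: 6.45
tool_pos: [0.5272, 0.0587, 0.2332]
orientation: [-1.398, 0.851, -0.851]
force: [0.3, -0.3, -0.1]
opening: 0.05
```

View pics/s4.png

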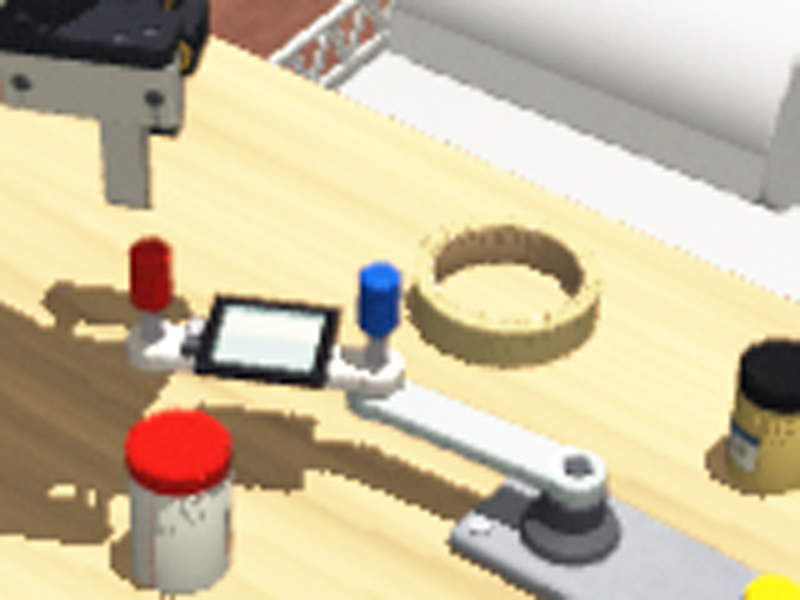

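View pics/t4.png

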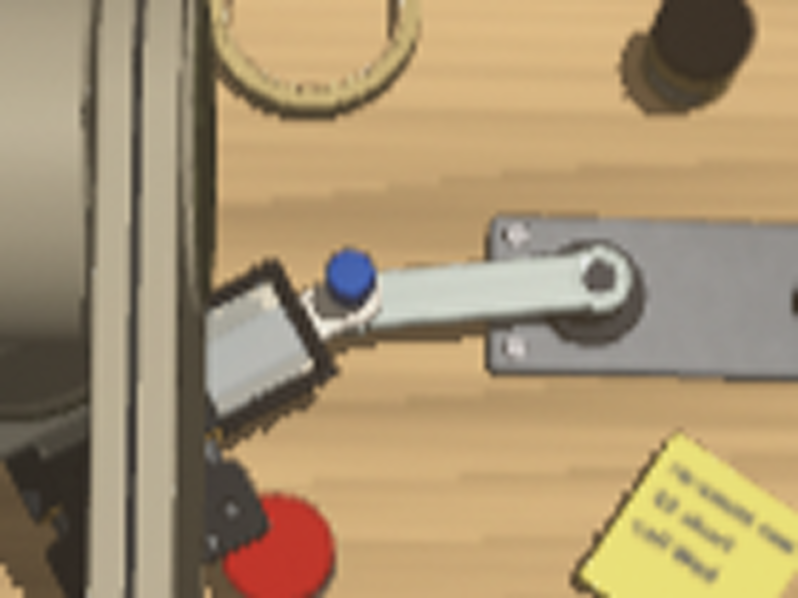

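```bash
python3 -c "
from h import *
go([.5278,.056,.162],(.890,.456))"
```

```text
t 6.55 pos [0.5281 0.0571 0.233 ] tool-shift mm [ 0.8 71.  -0.7] force [ 0.4 -0.2 -0.8]
turn [0.    0.002 0.001] shift in final axes [ 0.8 71.  -0.7]
R [[0.46, 0.0, 0.89], [-0.89, -0.0, 0.46], [0.0, -1.0, -0.0]]
```

```bash
python3 -m inch '[[[1,20,-1,0,0,0],[0,25,0,0,0,0],[0,20,0,0,0,0],[0,6,0,0,0,0],[0,0,0,0,0,0]]]' 50 10; python3 -m inch '[[[0,0,0,0,0,0],[0,0,0,0,0,0],[0,0,0,0,0,0],[0,0,0,0,0,0]]]' 0 10
python3 - <<'E'
from h import *
s=monitor.read_state(); print(s["tool_pos"],s["force"],s["opening"])
d=cam("scene");crop(d,250,140,410,260,5,"s5.png")
X=np.array([.456,-.89]);Z=np.array([.89,.456])
E=np.array([.5765,-.0372]); 
a=np.linspace(.474,-3.02,25); P=np.c_[E[0]-.105*np.sin(a),E[1]+.105*np.cos(a)]
D=np.diff(P,axis=0)*1000
print(np.c_[D@X,D@Z].round(1).tolist())
E
```

```text
t: 7.18
tool_pos: [0.5274, 0.0557, 0.1611]
orientation: [-1.398, 0.854, -0.852]
force: [-0.1, -0.2, 0.1]
opening: 0.0505
t: 7.68
tool_pos: [0.5278, 0.0559, 0.162]
orientation: [-1.397, 0.852, -0.853]
force: [-1.1, -0.2, 2.2]
opening: 0.0202
[0.52780843 0.05593742 0.16200265] [-1.05015248 -0.18588998  2.20974834] 0.02016101405476186
[[1.1, 15.2], [3.3, 14.9], [5.4, 14.3], [7.4, 13.3], [9.3, 12.1], [11.0, 10.6], [12.4, 8.9], [13.6, 7.0], [14.4, 5.0], [15.0, 2.9], [15.3, 0.7], [15.2, -1.6], [14.8, -3.8], [14.1, -5.9], [13.1, -7.8], [11.8, -9.7], [10.3, -11.3], [8.6, -12.7], [6.6, -13.8], [4.6, -14.6], [2.4, -15.1], [0.2, -15.3], [-2.0, -15.1], [-4.2, -14.7]]
```

View pics/s5.png

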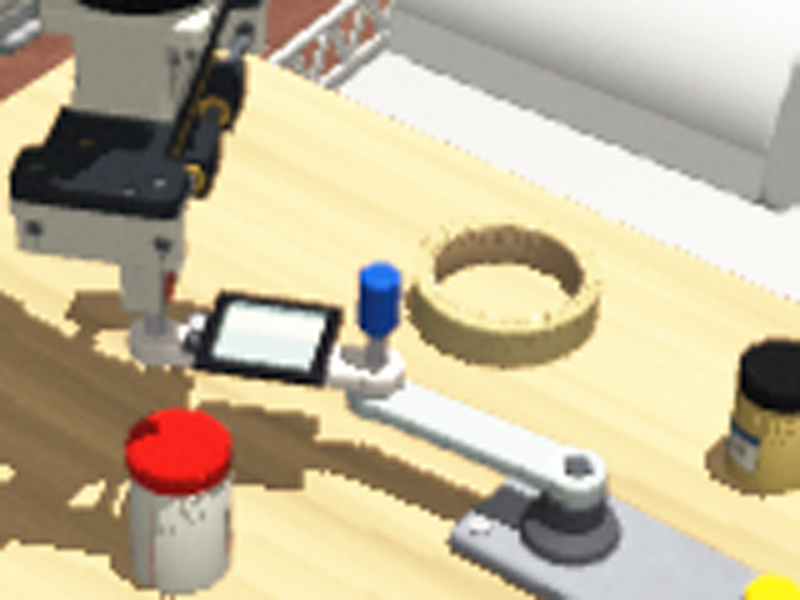

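The red knob is gripped (opening 20.2 mm), centred where it was measured. I'll swing the outer arm clockwise over the tape roll.

```bash
python3 -m inch '[[[1.1,0,15.2,0,0,0],[3.3,0,14.9,0,0,0],[5.4,0,14.3,0,0,0],[7.4,0,13.3,0,0,0],[9.3,0,12.1,0,0,0],[11,0,10.6,0,0,0],[12.4,0,8.9,0,0,0],[0,0,0,0,0,0]]]'
python3 - <<'E'
from h import *
s=monitor.read_state();E=np.array([.5765,-.0372]);v=s["tool_pos"][:2]-E
print(np.linalg.norm(v),np.arctan2(-v[0],v[1]),s["force"],s["tool_pos"])
d=cam("scene");crop(d,250,140,410,260,5,"s6.png")
E
```

```text
t: 8.72
tool_pos: [0.6307, 0.0518, 0.1619]
orientation: [-1.397, 0.852, -0.854]
force: [-0.1, -1.5, 3.1]
opening: 0.02
0.10418641003446397 -0.5469431410894137 [-0.05368405 -1.49052888  3.13875962] [0.63068514 0.05178752 0.16192201]
```

View pics/s6.png

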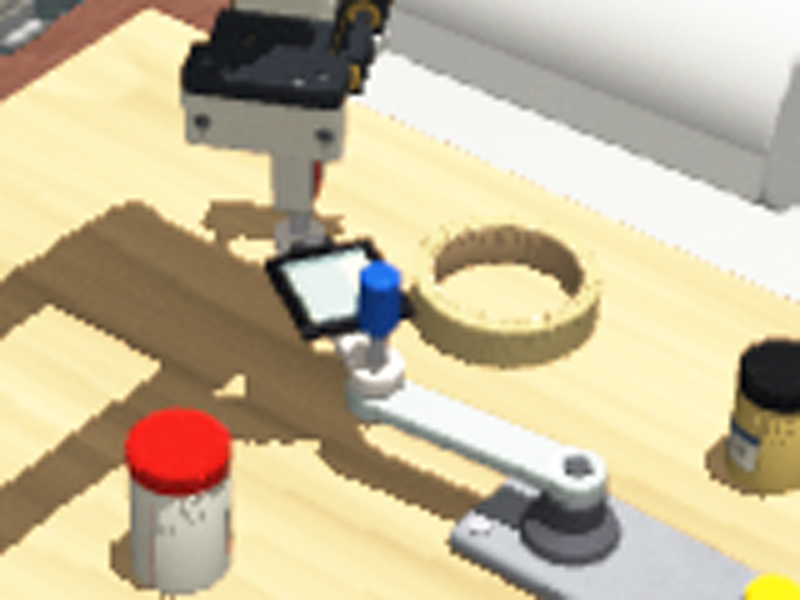

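The outer arm is swinging, and the inner arm and blue knob haven't moved. Continuing.

```bash
python3 -m inch '[[[13.6,0,7,0,0,0],[14.4,0,5,0,0,0],[15,0,2.9,0,0,0],[15.3,0,0.7,0,0,0],[15.2,0,-1.6,0,0,0],[14.8,0,-3.8,0,0,0],[14.1,0,-5.9,0,0,0],[13.1,0,-7.8,0,0,0]]]'
python3 - <<'E'
from h import *
s=monitor.read_state();E=np.array([.5765,-.0372]);v=s["tool_pos"][:2]-E
print(np.linalg.norm(v),np.arctan2(-v[0],v[1]),s["force"],s["tool_pos"])
d=cam("scene");crop(d,250,140,450,290,4,"s7.png")
E
```

```text
t: 9.78
tool_pos: [0.6799, -0.0529, 0.1619]
orientation: [-1.397, 0.853, -0.852]
force: [-4.8, 1.9, 6.5]
opening: 0.0193
0.10458976459531563 -1.7215124337830245 [-4.76821178  1.93154052  6.52476385] [ 0.67990412 -0.05290375  0.16187801]
```

View pics/s7.png

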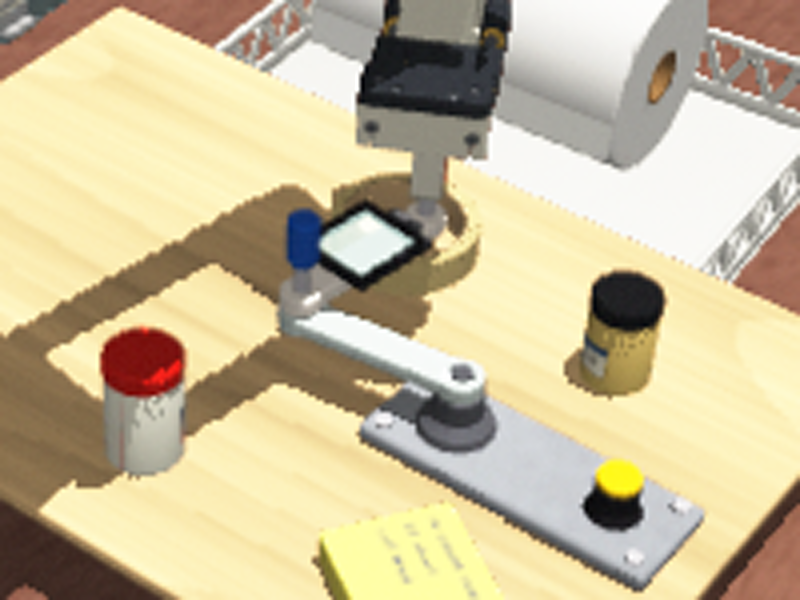

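Run:
```python
from h import *
w=cam("wrist","w7.png"); s=monitor.read_state(); print(s["tool_pos"],s["force"],s["opening"])
X=np.array([.456,-.89]);Z=np.array([.89,.456])
k=s["tool_pos"][:2]
for dx in(-5,0,5): print(dx,w2px(w,[*(k+X*dx/1000),.185]))
```

```text
[ 0.67970799 -0.05424485  0.16193304] [-3.54106037 -0.61198433  6.10593594] 0.020150137316923424
-5 [[324.33963215 312.9494825 ]]
0 [[324.35066954 324.88976647]]
5 [[324.36150435 336.61775517]]
```

View pics/w7.png

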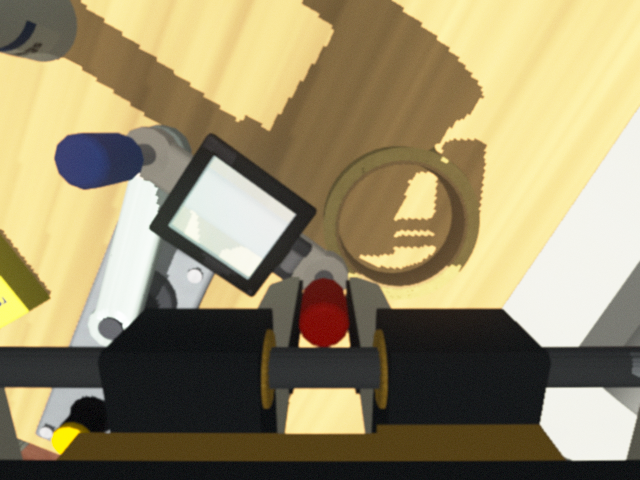

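The knob is centred between the pads at (324,325), the head is flat, and the jars haven't moved. I'll finish the fold.

```bash
python3 -m inch '[[[11.8,0,-9.7,0,0,0],[10.3,0,-11.3,0,0,0],[8.6,0,-12.7,0,0,0],[6.6,0,-13.8,0,0,0],[4.6,0,-14.6,0,0,0],[2.4,0,-15.1,0,0,0],[0,0,0,0,0,0]]]'
python3 - <<'E'
from h import *
s=monitor.read_state();E=np.array([.5765,-.0372]);v=s["tool_pos"][:2]-E
print(np.linalg.norm(v),np.arctan2(-v[0],v[1]),s["force"],s["tool_pos"],s["opening"])
d=cam("scene");crop(d,250,140,450,290,4,"s8.png")
E
```

```text
t: 10.75
tool_pos: [0.6309, -0.1273, 0.1621]
orientation: [-1.396, 0.854, -0.853]
force: [-2.3, 2.5, 6.2]
opening: 0.0194
0.1052184485474851 -2.5981037066024673 [-2.26522665  2.5462524   6.20608323] [ 0.63091113 -0.12725749  0.16207012] 0.019400809578930995
```

View pics/s8.png

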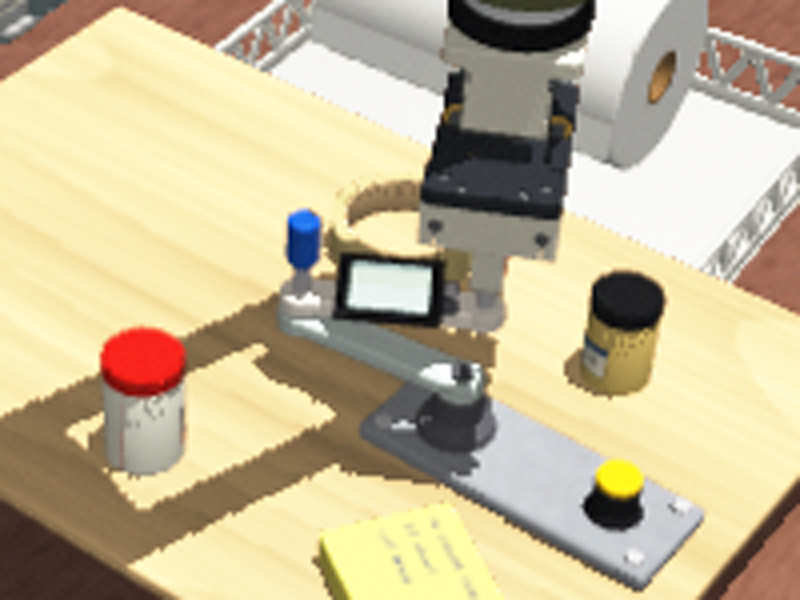

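```bash
python3 -m inch '[[[0.2,0,-15.3,0,0,0],[-2,0,-15.1,0,0,0],[-4.2,0,-14.2,0,0,0],[0,0,0,0,0,0],[0,0,0,0,0,0]]]'
python3 - <<'E'
from h import *
go([.589,-.141,.162],(.89,.456)); print(monitor.read_state()["opening"])
d=cam("scene");crop(d,250,140,450,290,4,"s9.png"); cam("wrist","w9.png")
E
```

```text
t: 11.42
tool_pos: [0.5886, -0.142, 0.162]
orientation: [-1.396, 0.853, -0.853]
force: [-1.4, 3.1, 5.7]
opening: 0.0196
t 11.43 pos [ 0.5886 -0.142   0.162 ] tool-shift mm [-0.8  0.   0.8] force [-1.4  3.1  5.7]
turn [-0.001  0.001 -0.   ] shift in final axes [-0.8  0.   0.8]
R [[0.46, 0.0, 0.89], [-0.89, 0.0, 0.46], [-0.0, -1.0, 0.0]]
0.0196172579478595
```

View pics/s9.png

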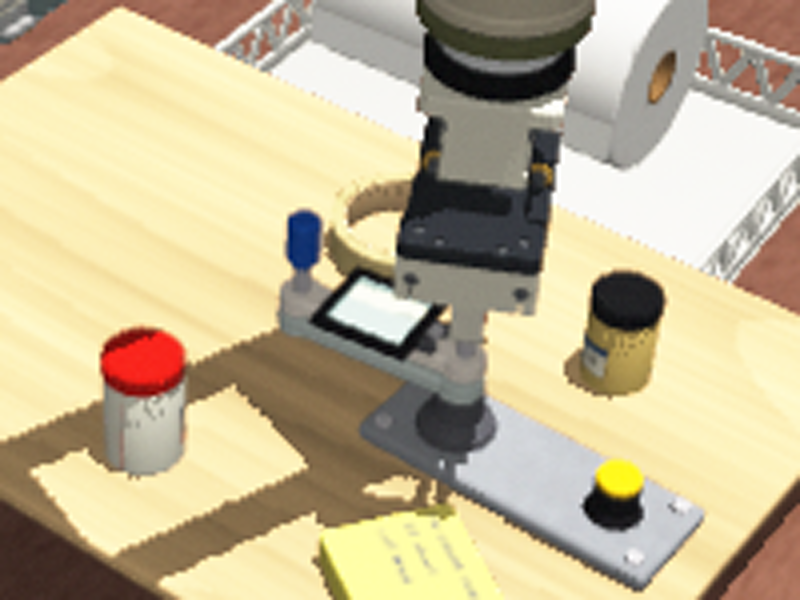

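View pics/w9.png

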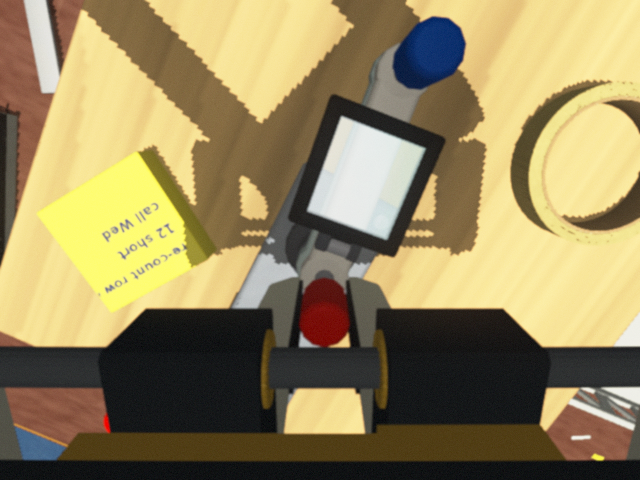

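Folded: tip knob over the pivot within about 1 mm. I'll release, lift, and go to the blue knob.

```bash
python3 -m inch '[[[0,0,0,0,0,0],[0,0,0,0,0,0],[0,0,0,0,0,0],[0,-25,0,0,0,0],[0,-35,0,0,0,0],[-50,0,18,0,0,0],[-49,0,18,0,0,0],[0,0,0,0,0,0]]]' 45
python3 - <<'E'
from h import *
go([.5765,-.0372,.162],(.89,.456)); print(monitor.read_state()["q"].round(2))
d=cam("scene");crop(d,250,140,450,290,4,"s10.png"); cam("wrist","w10.png")
for z,p in [(.185,(304,214))]: print(px2w(d,(p[0]/4+249.6,p[1]/4+139.6),z))
E
```

```text
t: 12.52
tool_pos: [0.5752, -0.0341, 0.2217]
orientation: [-1.398, 0.85, -0.849]
force: [0.2, -0.7, 0.1]
opening: 0.0451
t 12.53 pos [ 0.5752 -0.0341  0.2217] tool-shift mm [ 3.4 59.7 -0.3] force [ 0.2 -0.7  0.1]
turn [-0.     0.005 -0.001] shift in final axes [ 3.4 59.7 -0.2]
R [[0.46, -0.0, 0.89], [-0.89, 0.0, 0.46], [-0.0, -1.0, 0.0]]
[-0.15  0.07  1.56  0.    1.51 -0.63]
[ 0.57852699 -0.03521291  0.185     ]
```

View pics/s10.png

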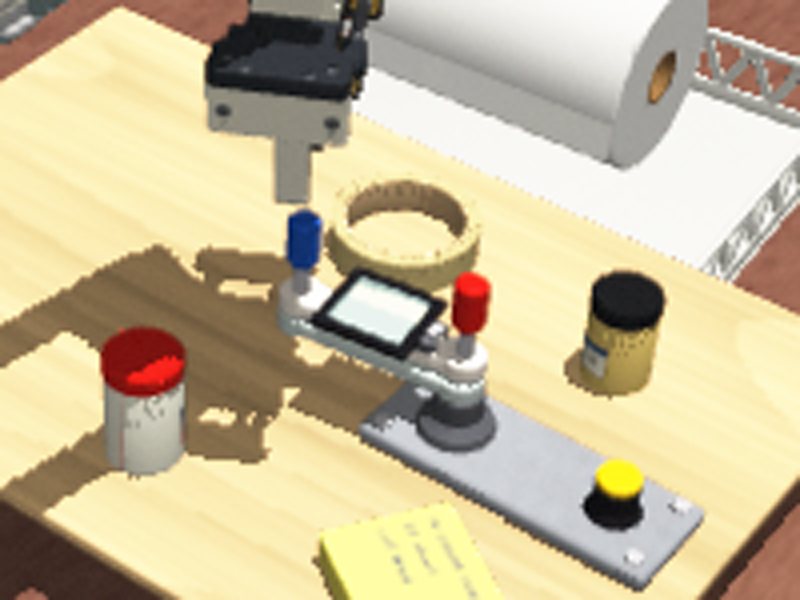

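View pics/w10.png

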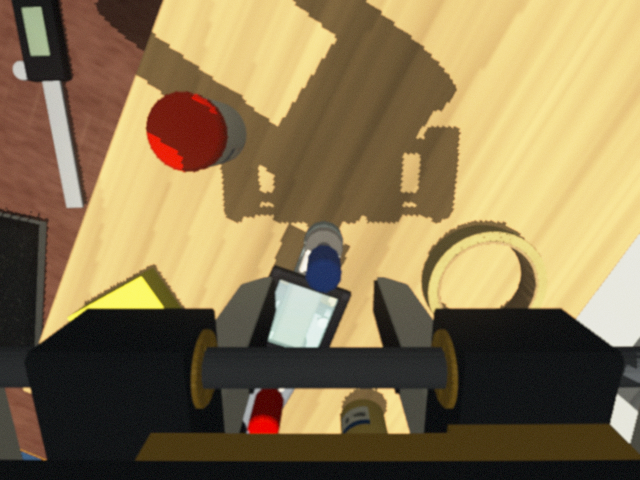

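The blue knob is standing, the arms are neatly stacked and the head is flat. Now I'll grip the blue knob.

```bash
python3 -m inch '[[[2,20,0,0,0,0],[0,20,0,0,0,0],[0,16,0,0,0,0],[0,4,0,0,0,0],[0,0,0,0,0,0]]]' 45; python3 -m inch '[[[0,0,0,0,0,0],[0,0,0,0,0,0],[0,0,0,0,0,0],[0,0,0,0,0,0]]]' 0 40
python3 - <<'E'
from h import *
w=cam("wrist","w11.png"); s=monitor.read_state(); print(s["tool_pos"],s["force"],s["opening"])
k=s["tool_pos"][:2]; X=np.array([.456,-.89]);Z=np.array([.89,.456])
for dx in(-5,0,5): print(dx,w2px(w,[*(k+X*dx/1000),.185]))
P0=np.array([.589,-.141]); v=k-P0; a0=np.arctan2(-v[0],v[1]); print(np.linalg.norm(v),a0)
a=np.linspace(a0,np.pi-.0285+.02,25); r=.105
P=np.c_[P0[0]-r*np.sin(a),P0[1]+r*np.cos(a)]; P[0]=k
D=np.diff(P,axis=0)*1000
print(np.c_[D@X,D@Z].round(1).tolist(),P[-1])
E
```

```text
t: 13.25
tool_pos: [0.5763, -0.0391, 0.1612]
orientation: [-1.397, 0.853, -0.852]
force: [-0.6, -0.2, -0.2]
opening: 0.045
t: 13.75
tool_pos: [0.5766, -0.039, 0.1622]
orientation: [-1.397, 0.852, -0.853]
force: [-1.5, -1.9, 2.8]
opening: 0.0195
[ 0.57660514 -0.03906695  0.16213105] [-2.14307805 -0.58338943  2.95993801] 0.019197414085911964
-5 [[323.29061696 314.03845116]]
0 [[323.29217637 325.93243703]]
5 [[323.29372063 337.61533467]]
0.10268388320678147 0.12100398961235832
[[-5.9, -11.8], [-2.2, -13.0], [-0.5, -13.2], [1.1, -13.1], [2.8, -12.9], [4.4, -12.4], [5.9, -11.8], [7.3, -11.0], [8.6, -10.0], [9.8, -8.8], [10.8, -7.5], [11.7, -6.1], [12.4, -4.6], [12.8, -3.0], [13.1, -1.4], [13.2, 0.3], [13.0, 1.9], [12.7, 3.6], [12.1, 5.1], [11.4, 6.6], [10.5, 8.0], [9.4, 9.2], [8.2, 10.3], [6.8, 11.3]] [ 0.58810751 -0.24599621]
```

View pics/w11.png

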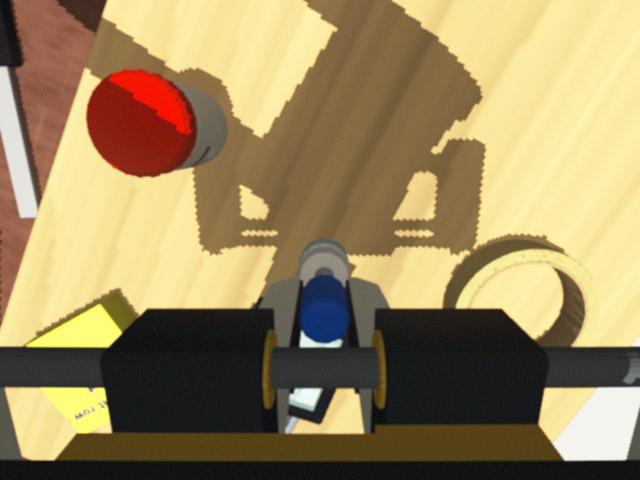

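```bash
python3 -m inch '[[[-3.8,0,-12.7,0,0,0],[-2.2,0,-13,0,0,0],[-0.5,0,-13.2,0,0,0],[1.1,0,-13.1,0,0,0],[0,0,0,0,0,0]]]'
python3 - <<'E'
from h import *
s=monitor.read_state(); v=s["tool_pos"][:2]-[.589,-.141]; print(s["tool_pos"],s["force"],s["opening"],np.linalg.norm(v),np.arctan2(-v[0],v[1]))
d=cam("scene");crop(d,250,140,450,290,4,"s12.png"); cam("wrist","w12.png")
E
```

```text
t: 14.42
tool_pos: [0.5273, -0.0577, 0.1621]
orientation: [-1.397, 0.853, -0.853]
force: [-2.8, 2.3, 4.9]
opening: 0.019
[ 0.5272558  -0.05768333  0.16208348] [-2.78410921  2.33130359  4.8513158 ] 0.019033633247181003 0.1037015570264448 0.6377669214229179
```

View pics/s12.png

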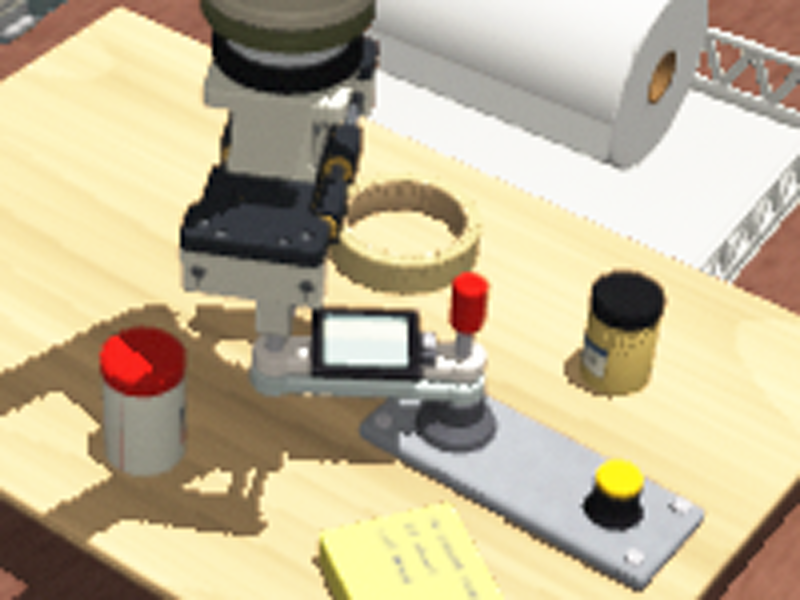

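View pics/w12.png

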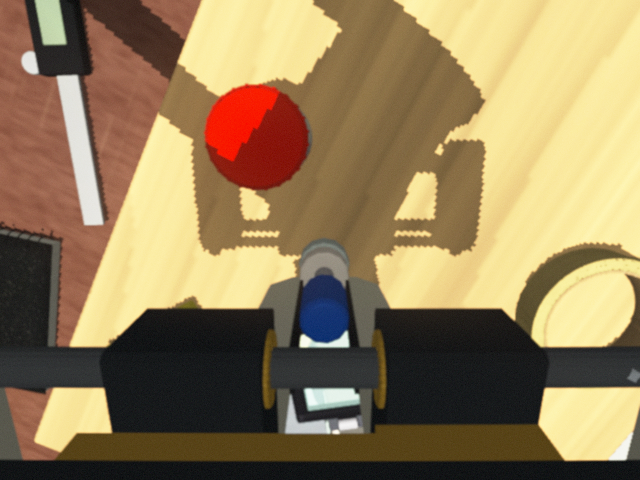

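Both arms are turning together, still folded, with the red knob on the pivot. The red jar hasn't moved. Continuing.

```bash
python3 -m inch '[[[2.8,0,-12.9,0,0,0],[4.4,0,-12.4,0,0,0],[5.9,0,-11.8,0,0,0],[7.3,0,-11,0,0,0],[8.6,0,-10,0,0,0],[9.8,0,-8.8,0,0,0],[10.8,0,-7.5,0,0,0],[0,0,0,0,0,0]]]'
python3 - <<'E'
from h import *
s=monitor.read_state(); v=s["tool_pos"][:2]-[.589,-.141]; print(s["tool_pos"],s["force"],s["opening"],np.linalg.norm(v),np.arctan2(-v[0],v[1]))
d=cam("scene");crop(d,250,140,450,290,4,"s13.png")
E
```

```text
t: 15.52
tool_pos: [0.483, -0.1366, 0.1619]
orientation: [-1.399, 0.856, -0.851]
force: [-10.5, 0.4, 10.7]
opening: 0.0187
[ 0.4829925  -0.1365815   0.16194985] [-10.47344308   0.36027808  10.67844674] 0.018713479855408874 0.10609953993884158 1.5291394450150422
```

View pics/s13.png

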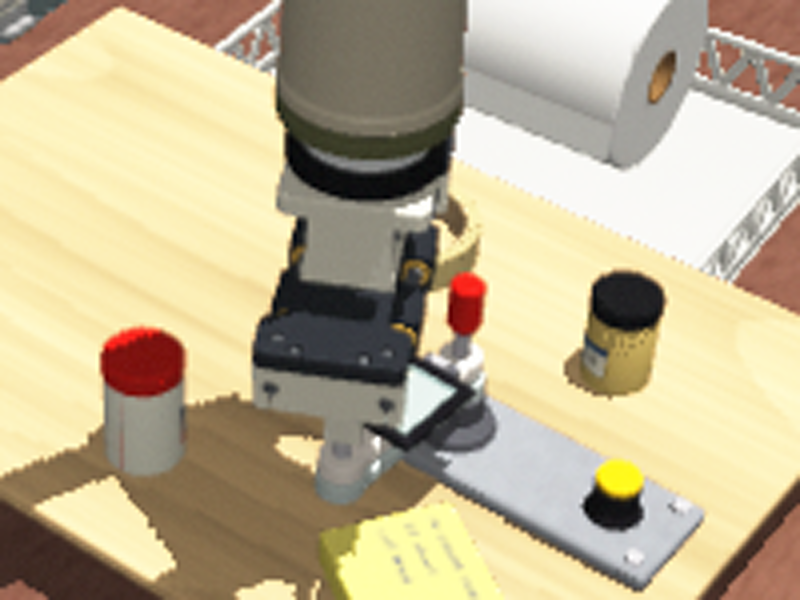

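```bash
python3 -m inch '[[[-0.5,0,-0.9,0,0,0],[0,0,0,0,0,0]]]'
python3 -m inch '[[[11.7,0,-6.1,0,0,0],[12.4,0,-4.6,0,0,0],[12.8,0,-3,0,0,0],[13.1,0,-1.4,0,0,0],[0,0,0,0,0,0]]]'
python3 - <<'E'
from h import *
s=monitor.read_state(); v=s["tool_pos"][:2]-[.589,-.141]; print(s["tool_pos"],s["force"],s["opening"],np.linalg.norm(v),np.arctan2(-v[0],v[1]))
d=cam("scene");crop(d,250,140,450,290,4,"s14.png");cam("wrist","w14.png")
E
```

```text
t: 15.82
tool_pos: [0.4829, -0.1366, 0.162]
orientation: [-1.399, 0.853, -0.853]
force: [-4.6, -0.6, 7.2]
opening: 0.0191
t: 16.45
tool_pos: [0.4928, -0.1886, 0.1621]
orientation: [-1.398, 0.853, -0.854]
force: [-3.0, -1.0, 5.2]
opening: 0.0192
[ 0.49275279 -0.18857089  0.16208054] [-2.98840383 -1.01930283  5.24643536] 0.019215340771654585 0.1073616131712946 2.0298392890577617
```

View pics/w14.png

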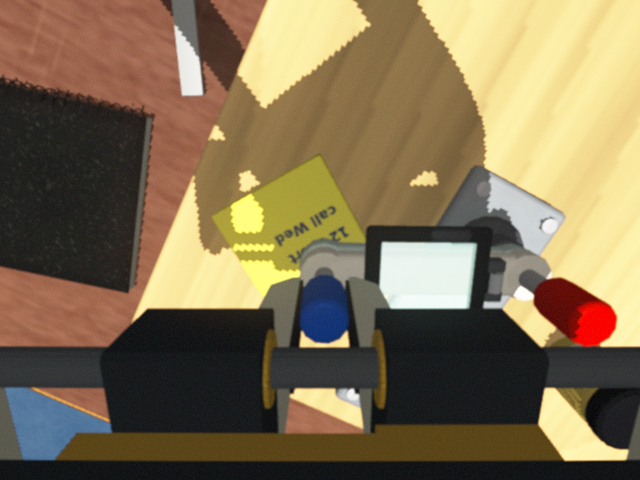

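View pics/s14.png

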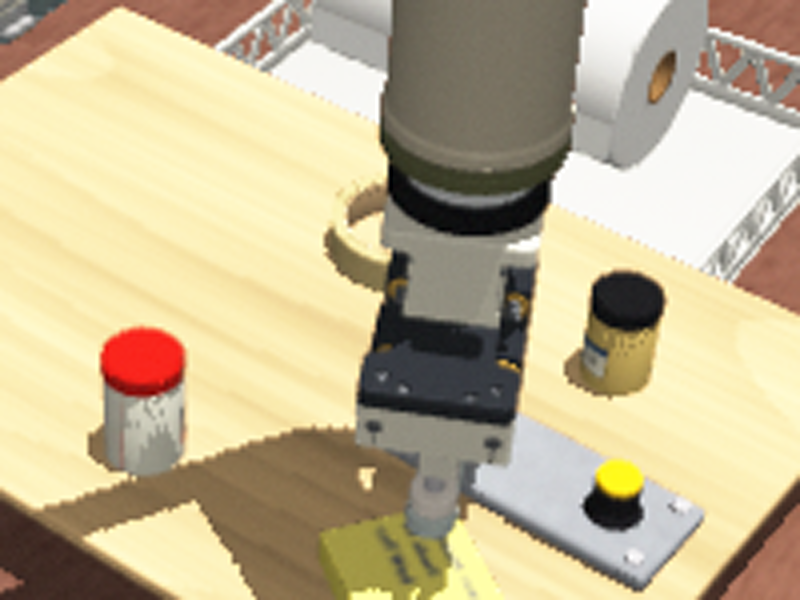

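Going well: knob still centred on the pads, arms folded, passing over the pad. Now the last stretch.

```bash
python3 -m inch '[[[13.2,0,0.3,0,0,0],[13,0,1.9,0,0,0],[12.7,0,3.6,0,0,0],[12.1,0,5.1,0,0,0],[11.4,0,6.6,0,0,0],[10.5,0,8,0,0,0],[0,0,0,0,0,0]]]'
python3 - <<'E'
from h import *
s=monitor.read_state(); v=s["tool_pos"][:2]-[.589,-.141]; print(s["tool_pos"],s["force"],s["opening"],np.linalg.norm(v),np.arctan2(-v[0],v[1])); go([.587,-.246,.162])
d=cam("scene");crop(d,250,140,450,290,4,"s15.png")
E
```

```text
t: 17.42
tool_pos: [0.5496, -0.2414, 0.1622]
orientation: [-1.398, 0.852, -0.854]
force: [0.9, -1.2, 3.4]
opening: 0.0196
[ 0.54964109 -0.24142637  0.16215003] [ 0.85840229 -1.2010582   3.39546825] 0.019582118691686825 0.10786370307689788 2.768072812313081
t 17.43 pos [ 0.5496 -0.2414  0.1622] tool-shift mm [21.1  0.2 31.1] force [ 0.9 -1.2  3.4]
```

View pics/s15.png

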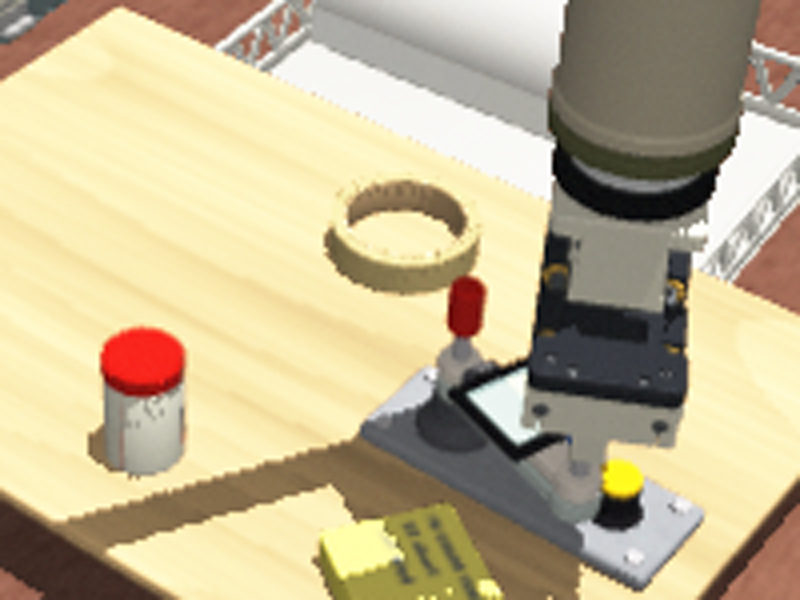

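```bash
python3 -m inch '[[[9.2,0,9.2,0,0,0],[8,0,10.3,0,0,0],[6,0,11.3,0,0,0],[0,0,0,0,0,0],[0,0,0,0,0,0]]]'
python3 - <<'E'
from h import *
s=monitor.read_state(); v=s["tool_pos"][:2]-[.589,-.141]; print(s["opening"],np.linalg.norm(v),np.arctan2(-v[0],v[1])); go([.587,-.246,.162])
d=cam("scene");crop(d,250,140,450,290,4,"s16.png");w=cam("wrist","w16.png")
E
```

```text
t: 18.1
tool_pos: [0.5866, -0.2484, 0.1621]
orientation: [-1.399, 0.853, -0.854]
force: [-3.3, -3.4, 6.5]
opening: 0.0192
0.0192152372156119 0.10745518627261123 3.118890866319289
t 18.10 pos [ 0.5866 -0.2484  0.1621] tool-shift mm [-2.   0.1  1.5] force [-3.3 -3.4  6.5]
```

View pics/s16.png

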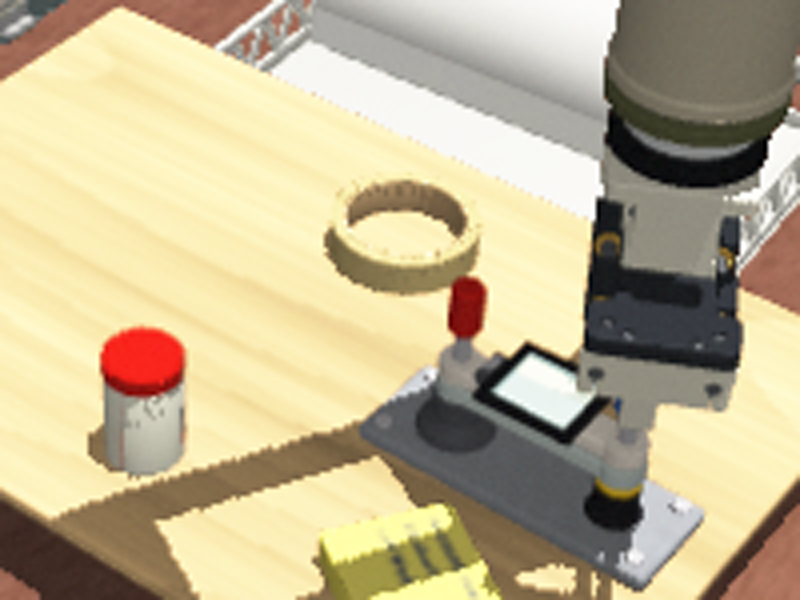

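View pics/w16.png

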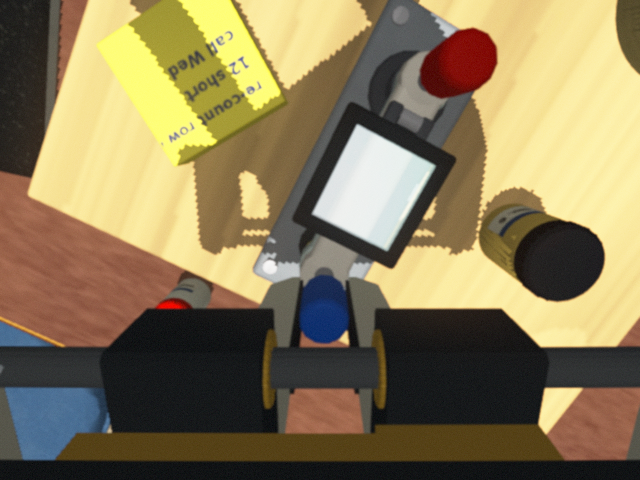

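The arms are over the post and within 1–2 mm of home. I'll nudge 1.5 mm further to the stop, then release, lift clear, move aside and check.

```bash
python3 -m inch '[[[0,0,1.5,0,0,0],[0,0,0,0,0,0]]]'; python3 -m inch '[[[0,0,0,0,0,0],[0,0,0,0,0,0],[0,0,0,0,0,0],[0,-25,0,0,0,0],[0,-50,0,0,0,0],[0,-50,0,0,0,0],[0,-30,-30,0,0,0],[0,0,-60,0,0,0]]]' 45
python3 -m inch '[[[0,0,-60,0,0,0],[0,0,-60,0,0,0],[-50,0,-40,0,0,0],[-50,0,0,0,0,0],[-50,0,0,0,0,0],[0,0,0,0,0,0],[0,0,0,0,0,0]]]'
python3 - <<'E'
from h import *
c=cam("top"); crop(c,260,150,430,290,4.6,"t17.png")
d=cam("scene");crop(d,250,160,450,310,4,"s17.png")
E
```

```text
t: 18.45
tool_pos: [0.5867, -0.2484, 0.1621]
orientation: [-1.401, 0.855, -0.853]
force: [-8.8, -7.2, 8.2]
opening: 0.0189
t: 19.45
tool_pos: [0.5095, -0.2877, 0.3202]
orientation: [-1.398, 0.845, -0.855]
force: [-0.5, -0.6, 0.8]
opening: 0.0452
t: 20.32
tool_pos: [0.2989, -0.2283, 0.3169]
orientation: [-1.398, 0.851, -0.853]
force: [-0.2, 0.0, 0.7]
opening: 0.0454
```

View pics/t17.png

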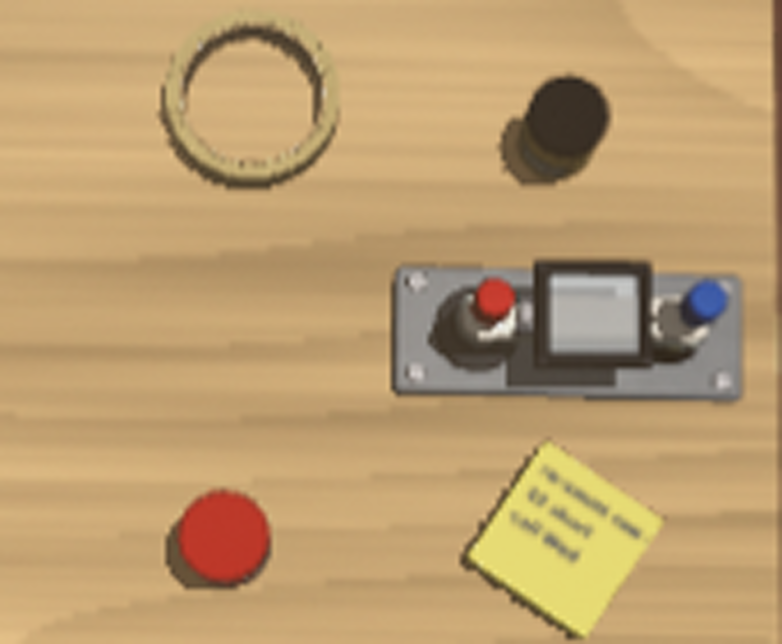

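View pics/s17.png

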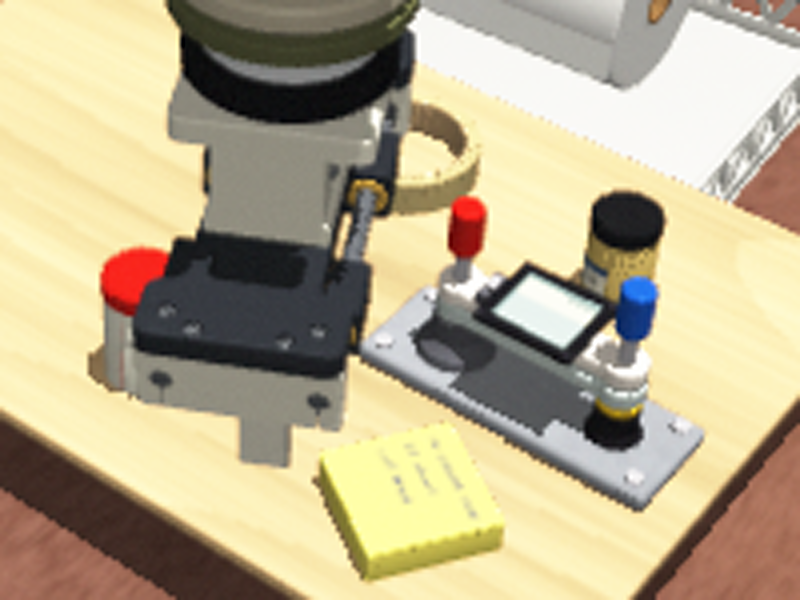

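Run:
```python
from h import *
c=cam("top");f=lambda x,y:(x/4.6+260-.4,y/4.6+150-.4);d=cam("scene");g=lambda x,y:(x/4+250-.4,y/4+160-.4)
print("red",px2w(c,f(495,298),B+.118),px2w(d,g(468,206),B+.118),"pivot .589 -.141")
print("blue",px2w(c,f(707,301),B+.118),px2w(d,g(638,286),B+.118),"rest .587 -.246")
print(monitor.read_state()["force"],monitor.read_state()["dq"].round(3))
```

```text
red [ 0.58618835 -0.14100229  0.185     ] [ 0.58417269 -0.14153566  0.185     ] pivot .589 -.141
blue [ 0.5864462  -0.24550249  0.185     ] [ 0.5859307  -0.24543467  0.185     ] rest .587 -.246
[ 0.97747348 -0.58111856 -0.02741418] [-0.002  0.001  0.003  0.001  0.     0.   ]
```

```bash
python3 -c "
from plant import robot
print(robot.close_job())"
```

```text
the job is handed in; nothing more can be done
None
```

The magnifier is folded and parked over the yellow-capped post, and the job is handed in at about 20.5 s of the 72 s. `close_job` gave no verdict.

- **Head:** I pushed it over with shut fingers and pressed it flat. It met 7 N with the fingertips at 74 mm above the board.
- **Outer arm:** I gripped the red knob and swung the arm clockwise over the tape roll, away from the red-lid jar, until it lay folded over the inner arm. The pictures along the way showed the blue knob where it began.
- **Folded arms:** I gripped the blue knob and swung them anticlockwise over the note pad, away from the black-lid jar, to the parked position. I then let go and moved the arm clear.

**Last checks:**
- **Blue knob (elbow):** about 1 mm from the rest post (limit 12 mm).
- **Red knob (tip):** 3 mm from the pivot in the top camera and 5 mm in the scene camera (limit 13 mm). The two views differ by about 2 mm, which is within calibration.
- **Head:** flat in both pictures.
- **Jars, tape roll and pad:** at the same pixels as at the start in the top view.
- **Robot:** tool force about 1 N, so it touches nothing.

The highest tool force I read was about 15 N, during the arms' swing. I eased it with a small outward shift.

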